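Push a jammed glass plug out of a core drill

TASK

A glass plug has jammed in the core drill that is clamped aslant over its tray. Turn the drill's cap a quarter turn anticlockwise to unlock it, lift it off and set it down on the bench; then put the long knock-out rod through the hole it covered and push the plug out of the drill's mouth into the tray. Hang the long rod back in the rack by its collar, and leave the short rod, the oil vial and the foil roll where they are.

Things in the scene. Friction and masses are not known exactly. Their poses are not given: they have to be found in the camera images.
- core_drill: Steel core drill for glass, fixed 30 deg from upright, capped end leaning to the robot: tube 78 mm across, open toothed mouth below, narrow neck, coupling flange 82 mm across on top. Origin: centre of the mouth, 75 mm above the bench; z up its axis, out of the capped end; y level. Along z: inner end of the 69 mm bore 60 mm, top of the flange 92 mm. Two claws on the flange hold the cap.
- drill_stand: Grey steel stand fixed to the bench, origin on the bench under the drill's mouth, x the way the mouth points. Two upright cheeks with screws hold the drill: 65 mm to each side, 125 mm high, x from -44 to 8 mm. Its tray (152 x 125 mm, rim 16 mm) reaches from x -73 to 77 mm. Beware of the blue bench grinder at the robot side: x 0.2 to 0.46, y -0.18 to 0.08 m, 180 mm high, with a clear level shield on posts 372 mm above the bench.
- access_hole (a point): Centre of the access hole at the top of the drill's flange, under the cap. The hole follows the drill's axis from the flange 32 mm down into the bore: 18 mm wide, countersunk to 29 mm at the flange. The two claws stand round it, 27 to 41 mm from the axis and 11.5 mm above the flange.
- water_cap: Aluminium bayonet cap, 0.14 kg. Origin: on its axis at the underside of its flange (on the drill's flange when seated); z out through the knob. Spigot 23 mm wide, z -3.5 to 0; flange 49 mm wide, z 0 to 4.5, with two ears out to 33.5 mm; round ribbed knob 44 mm across up to z 41.5. Grip the knob at any angle, fingertips at least 13 mm above the origin while seated (claws).
- cap_lock (a point): Middle of the cap's knob, 27 mm above the cap's origin. The ears lie under the drill's claws, so the cap cannot be pulled off. Turned anticlockwise seen from the knob (positive about z), easily, the ears come free after 50 to 60 deg and meet stops after about 95: turn 75 to 90 deg, then lift along the drill's axis. It does not turn the other way.
- glass_plug: Clear glass disc, 65 mm across, 35 mm high, 0.29 kg, jammed in the drill's bore and hidden at the start. Origin: centre of its lower face; z along its axis, toward the cap. Its upper face is at first about 42 mm from the drill's mouth (50 mm below the flange). It moves at about 8 to 18 N, with drag for some 25 mm, and drops free when that face is 25 to 10 mm from the mouth.
- plug_middle (a point): Middle of the glass plug.
- long_rod: The longer of two steel knock-out rods hanging in the rack, 0.22 kg: 12 mm thick, reaching 110 mm below a round collar 36 mm across and 6 mm thick; above it a dark grip 22 mm across, 46 mm high. Origin: centre of the collar's underside, z up: tip at z -110, collar's top 6, grip's top 52 mm. Fingertips on the collar carry the push. Pushed till the collar is 25 mm above the flange, the plug is out.
- short_rod: The other rod: same collar and grip, but only 60 mm of rod below the collar; too short for this job. Origin: centre of the collar's underside.
- rod_rack: Plywood rack fixed to the bench: level top plate 150 x 56 mm, 6 mm thick, upper side 128 mm above the bench, with two holes 20 mm wide, 36 mm to each side of the middle along its x axis, open underneath down to a base plate 7 mm high. Origin: centre of its underside. The rods hang in the holes, collars on the plate, in either order.
- rack_near (a point): Centre of the rack's hole at its -x end, at the upper side of the plate.
- rack_far (a point): Centre of the rack's hole at its +x end, at the upper side of the plate.
- tray_centre (a point): Middle of the tray's floor, a rubber mat 144 x 118 mm, 7 mm above the bench, under and beyond the drill's mouth. The bench nearer the robot than the drill, x 0.38 to 0.47, y 0.15 to 0.27 m, is free to set the cap down.
- oil_vial: Small brown bottle with a black dropper cap, 33 mm across, 102 mm high, standing on the bench near the rack. Origin: centre of its underside.
- foil_roll: Flat roll of copper foil tape, 72 mm across, 8 mm high, lying on the bench between drill and rack. Origin: centre of its underside.
Not all that is in view belongs to the job. Leave any orange look-alike of the long_rod alone.

How it is judged:
On the way, in this order (a step that is already met when the one before it is completed fails the run):
1. the cap is off the drill, 50 mm or more from the access hole (distance between water_cap and access_hole above 0.05 m and z of glass_plug in the frame of core_drill above -0.02 m), for 0.1 s.
2. the plug is out of the drill's mouth while the long rod is still through the access hole (z of glass_plug in the frame of core_drill below -0.03 m and z of long_rod in the frame of core_drill below 0.145 m and distance between long_rod and access_hole below 0.06 m and angle between the z axis of long_rod and the z axis of core_drill, either way round below 0.2 rad), for 0.05 s.
At the end, for the whole second after the job is handed in: The plug lies still in the tray; the cap lies still on the bench, 80 mm or more from the hole; the long rod hangs still and upright in a hole of the rack, collar on the plate (within 12 mm); the short rod has moved under 20 mm, the standing vial and the foil roll under 40 mm (horizontal distance between plug_middle and tray_centre below 0.085 m and height (world z) of each of plug_middle, water_cap below 0.06 m and linear speed of each of glass_plug, water_cap below 0.02 m/s and distance between water_cap and access_hole above 0.08 m and (horizontal distance between long_rod and rack_near below 0.012 m or horizontal distance between long_rod and rack_far below 0.012 m) and height (world z) of long_rod between 0.122 and 0.134 m and angle between long_rod's own z axis and vertical below 0.12 rad and linear speed of long_rod below 0.03 m/s and distance of short_rod from where it was at the start of the episode below 0.02 m and distance of each of oil_vial, foil_roll from where it was at the start of the episode below 0.04 m and angle between oil_vial's own z axis and vertical below 0.3 rad); the robot touches nothing.
It fails at once if the short rod is pulled out of the rack (height (world z) of short_rod above 0.16 m).
It fails at once if the oil vial is knocked over (angle between oil_vial's own z axis and vertical above 0.6 rad).
It also fails if it takes over 72 s, if anything falls off the work surface, if the arm or the gripper's body presses on something with over 40 N, if the wrist force passes 120 N, or if a joint passes its speed limit or range.

ROBOT

A 6-joint arm with a two-finger parallel gripper is mounted at the origin on the work surface; the furniture and walls round the work are solid. World frame = base frame: x ahead of the robot, y to its left, z up, the work surface at z = 0. Lengths are in m, angles in rad, forces in N, time in s.
With the tool pointing down it reaches from about 0.275 to 0.825 m from the base axis. Payload 4.9 kg.
Tool frame: the origin (TCP) lies on the centre line of the jaws, within the pads' length; the fingertips stand 11 mm ahead of it and the grasp point (between the pads) lies 8 mm behind it; z points along the fingers, y is the line along which they close (so a half turn about z gives the same grasp; the last joint's range is limited). The gripper opens to 85 mm and grips with 20 to 120 N. Pads are 22 mm wide; open, the fingers measure 114 mm over their backs; the gripper's body (76 mm by 85 mm) begins 54 mm behind the grasp point. The pads swing forward as they close: fully open they stand 13 mm farther back than shut.
Start: joints at [-0.885, 0.326, -0.193, 1.052, 0, 1.437], TCP at [0.402, -0.375, 0.242] pointing down, gripper open.
Joint ranges: [-2.65, 2.65], [-0.97, 1.79], [-1.3, 1.35], [-1.93, 2.1], [-1.47, 1.37], [-3.14, 3.14]. Speed limits (rad/s): [2.57, 2.57, 3.14, 3.14, 3.14, 3.14].

INTERFACE

Orientations are given as [roll, pitch, yaw] about the fixed x, y, z axes, in that order (R = Rz(yaw) Ry(pitch) Rx(roll)).
In Python, from rig import r gives the robot as it stands.
- The arm moves only by the tool drive_tool, never from a script. Its argument "rows" is a list of rows, each an object with "dp": the shift along the tool's x, y, z in m, a list of three; "turn": the turn, a rotation vector about the tool's x, y, z in degrees, a list of three; "gripper": the opening, from 0 (shut) to 1 (fully open). A call has 1 to 10 rows; each row shifts and turns the commanded pose from where the row before left it, along the tool's axes as they then stand; what a row does not reach is not made up. A row lasts 1/12 s, in which the tool goes at most 41.7 mm and 7.16 degrees, less where a joint would pass 70% of its speed; a pose out of reach is approached as far as the arm can. A call is refused whole if a number of a shift passes 0.0417 or a number of a turn 7.16, either way. A call with a gripper value outside its range is refused whole. The fingers move at their own pace and stop on an object; "force" is the grip in N (left out, the last holds). Time passes only in rows, so rows that do not move let the fingers close. It gives the time, the measured TCP pose, the force, the opening and the grip force at its end, in the units of the state.
- r.get_obs(): the state, without advancing time (a new reading comes with each control period).
- r.grab_frame(name): name is "side" or "top" or "wrist"; returns a dict with "image" (400x640x3 uint8, red, green, blue), "intrinsics" (3x3 intrinsics, pixels), "xyz" and "attitude" of the camera in the world. Camera axes: x right, y down, z forward; pixel columns grow to the right and rows downward; lengths in m; the calibration is good to about 2 mm. A picture is of the moment at which its call begins. There is no depth.
- r.hand_in(): hands the job in; it is judged then, once.
The state is a dict: "time": time; "joints": joint angles; "joint_vel": joint speeds; "joint_efforts": joint torques, N m; "eef_pos": TCP position; "orientation": TCP orientation; "wrist_force": force on the tool from outside, world axes, zero at the start; "wrist_torque": the same for the moment, N m; "gripper_width": finger opening in m; "gripper_force": force on a finger pad.
Only numpy, scipy, OpenCV 4.12 (cv2) and the standard library are available. Lean on these libraries where they do the work, as an engineer would, in place of code of your own. Each camera call takes 0.05 s, during which the arm holds its last target. There are 200 camera calls.

## Working session

There is one attempt and no reset: what is moved stays moved. The work goes in short steps, Python scripts to look and compute and a tool call to move; the robot and the scene stay as the last step left them, time stands still between calls to the robot, and variables do not carry over. Pictures are saved under pics/ and viewed, at most 10 in all, crops included, and the job is handed in when it is done.

Besides the shell and the picture viewer there is one more tool, called after "Request:" as a command line: name --argument value ..., lists and objects as JSON in quotes. drive_tool: Moves the arm, as the interface text tells. Its arguments: {"type":"object","properties":{"rows":{"type":"array","items":{"type":"object","properties":{"dp":{"type":"array","items":{"type":"number"}},"turn":{"type":"array","items":{"type":"number"}},"gripper":{"type":"number"}}}},"force":{"type":"number"}},"required":["rows"]}

```bash
ls; mkdir -p pics; python3 - <<'E'
from rig import r
import cv2
for n in("side","top"):
    f=r.grab_frame(n); cv2.imwrite(f"pics/{n}0.png",f["image"][:,:,::-1]); print(n,f["intrinsics"],f["xyz"],f["attitude"])
print(r.get_obs())
E
```

```text
pics
side [[466.7171033    0.         325.06241029]
 [  0.         466.7171033  193.10157543]
 [  0.           0.           1.        ]] [0.21286567 0.63550399 0.69425192] [-2.25303136  0.00407428 -2.59211612]
top [[466.31086855   0.         325.30070078]
 [  0.         466.31086855 205.85908335]
 [  0.           0.           1.        ]] [0.5291127  0.05662062 1.12821565] [-3.08270852e+00  2.04289060e-03 -1.56189683e+00]
{'time': 0.1, 'joints': array([-8.85194727e-01,  3.26852149e-01, -1.93463790e-01,  1.05199829e+00,
       -1.35570629e-05,  1.43660671e+00]), 'joint_vel': array([ 0.00015772, -0.00140409,  0.00344754, -0.00081459, -0.00044932,
        0.00030479]), 'joint_efforts': array([ 1.64979134e-03, -4.44237292e+01,  2.63038766e+01,  7.87421304e-03,
       -5.08043536e-05, -1.86516684e-05]), 'eef_pos': array([ 0.4017467 , -0.37491195,  0.24159734]), 'orientation': array([-3.14008659e+00, -1.89640366e-04,  8.19791084e-01]), 'wrist_force': array([0.15093649, 0.06376736, 0.88665599]), 'wrist_torque': array([-0.00744686, -0.01412371, -0.046135  ]), 'gripper_force': 0.0, 'gripper_width': 0.08550385829791646}
```

View pics/side0.png

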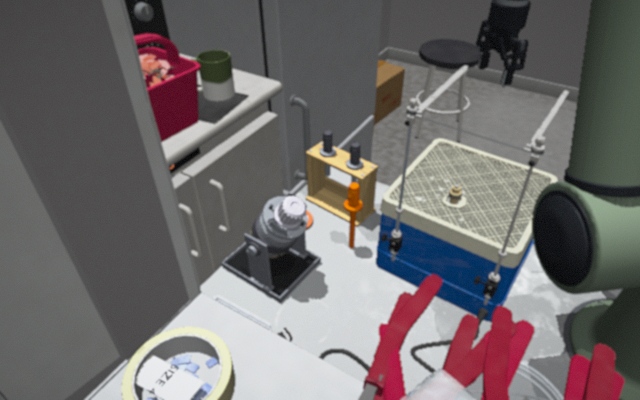

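View pics/top0.png

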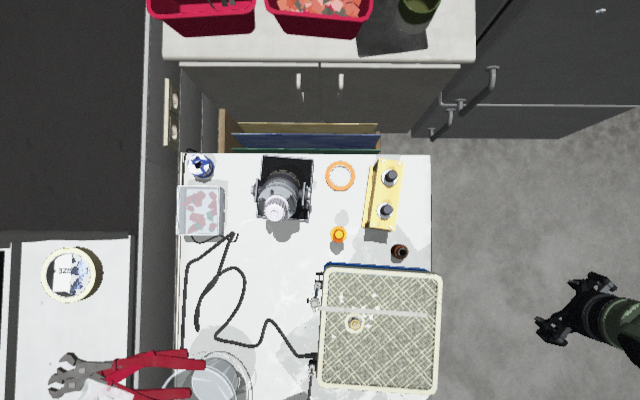

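```bash
cat > h.py <<'E'
import numpy as np,cv2
from rig import r
from scipy.spatial.transform import Rotation as R
np.set_printoptions(precision=4,suppress=True)
def Rm(a): return R.from_euler('xyz',a).as_matrix()
def ray(f,uv):
    d=Rm(f["attitude"])@np.linalg.inv(f["intrinsics"])@np.array([*uv,1.]); return np.array(f["xyz"]),d/np.linalg.norm(d)
def plane(f,uv,z):
    o,d=ray(f,uv); return o+d*(z-o[2])/d[2]
def tri(a,b):
    A=np.zeros((3,3));y=np.zeros(3);P=[]
    for o,d in(a,b):
        M=np.eye(3)-np.outer(d,d);A+=M;y+=M@o
    p=np.linalg.solve(A,y); return p,[np.linalg.norm((np.eye(3)-np.outer(d,d))@(p-o)) for o,d in(a,b)]
def proj(f,p):
    c=f["intrinsics"]@(Rm(f["attitude"]).T@(np.array(p)-f["xyz"])); return c[:2]/c[2]
E
python3 - <<'E'
import cv2
t=cv2.imread("pics/top0.png");s=cv2.imread("pics/side0.png")
cv2.imwrite("pics/tc.png",cv2.resize(t[145:265,240:420],None,fx=4.4,fy=4.4,interpolation=cv2.INTER_CUBIC))
cv2.imwrite("pics/sc.png",cv2.resize(s[120:300,215:390],None,fx=3.3,fy=3.3,interpolation=cv2.INTER_CUBIC))
E
```

```text
(no output)
```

View pics/tc.png

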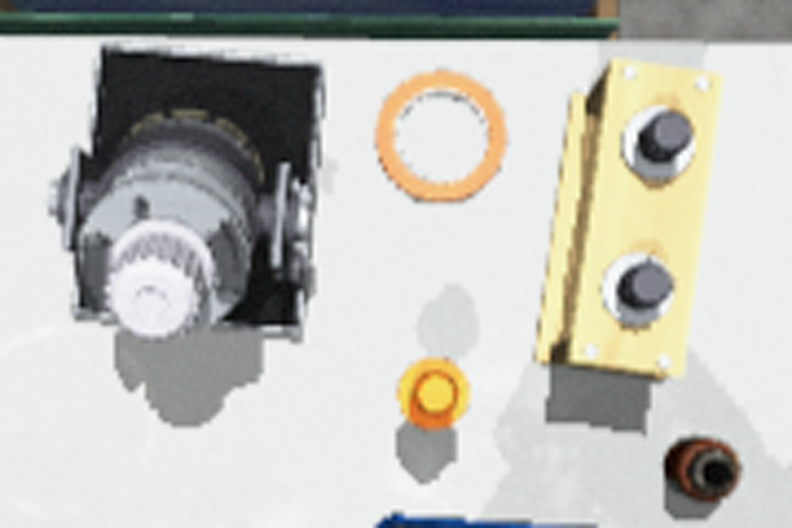

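View pics/sc.png

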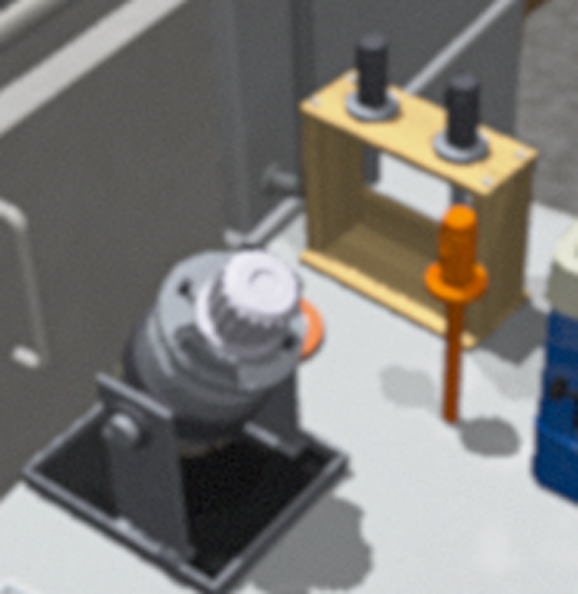

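```bash
python3 - <<'E'
from h import *
t=r.grab_frame("top");s=r.grab_frame("side")
T=lambda x,y:(240+x/4.4-.4,145+y/4.4-.4); S=lambda x,y:(215+x/3.3-.35,120+y/3.3-.35)
for n,a,b in(("knob",(151,292),(264,285)),("rodF top",(672,130),(373,40)),("rodN top",(652,281),(463,82)),("colF",(658,144),(372,105)),("colN",(640,290),(461,145))):
    print(n,*tri(ray(t,T(*a)),ray(s,S(*b))))
print("tray",[plane(t,T(*p),.016)[:2] for p in((103,45),(323,65),(300,338),(75,318))])
print("trayS",[plane(s,S(*p),.016)[:2] for p in((25,472),(210,590),(348,460))])
print("rack",[plane(t,T(*p),.128)[:2] for p in((608,60),(720,72),(685,378),(569,362))])
print("col",[plane(t,T(*p),.134) for p in((658,144),(640,290))])
print("vial,foil,orange",plane(t,T(713,470),.102),plane(t,T(441,136),.008),plane(t,T(436,393),.16))
for n,a in(("F",(658,144)),("N",(640,290))):
    p=plane(t,T(*a),.134)
    for z in(.122,.068,.018): q=proj(s,[p[0],p[1],z]); print(n,z,(q[0]+.35-215)*3.3,(q[1]+.35-120)*3.3)
# cap mask
hsv=cv2.cvtColor(t["image"],cv2.COLOR_RGB2HSV)
E
```

```text
knob [0.5701 0.1608 0.1866] [np.float64(0.0038555081894162103), np.float64(0.003855508189416374)]
rodF top [ 0.6491 -0.0787  0.1795] [np.float64(0.002421995578565414), np.float64(0.0024219955785655385)]
rodN top [ 0.579  -0.0697  0.1765] [np.float64(0.002194690752959395), np.float64(0.002194690752959215)]
colF [ 0.6491 -0.0785  0.1302] [np.float64(0.0017930306874429113), np.float64(0.0017930306874430568)]
colN [ 0.5778 -0.0697  0.1298] [np.float64(0.001506780239860174), np.float64(0.0015067802398602648)]
tray [array([0.7163, 0.2104]), array([0.7063, 0.09  ]), array([0.5571, 0.1009]), array([0.5669, 0.2231])]
trayS [array([0.7104, 0.2123]), array([0.566 , 0.2258]), array([0.5523, 0.1051])]
rack [array([ 0.6921, -0.0533]), array([ 0.6867, -0.1083]), array([ 0.5365, -0.0911]), array([ 0.5438, -0.0347])]
col [array([ 0.6501, -0.0771,  0.134 ]), array([ 0.5789, -0.0684,  0.134 ])]
vial,foil,orange [ 0.4911 -0.1089  0.102 ] [0.6689 0.0251 0.008 ] [0.5282 0.0308 0.16  ]
F 0.122 366.7444077967942 115.78399394084794
F 0.068 366.99129576116746 181.75771956361942
F 0.018 367.20595540719256 239.1193516913492
N 0.122 455.6861304223756 155.4211567838366
N 0.068 452.9403018162885 222.33069409422404
N 0.018 450.5580893456422 280.3797412316264
```

Request:
drive_tool --rows '[{"dp": [0, 0, -0.037], "gripper": 1}, {"dp": [0, 0, -0.037]}, {"dp": [0, 0, -0.037]}, {"dp": [0, 0, -0.037]}, {"dp": [0, 0, -0.037]}, {"dp": [0, 0, -0.037]}, {"dp": [0, 0, -0.037]}]'

```text
validation failed for argument at $.ro...
```

Request:
drive_tool --rows '[{"dp": [0.0297, -0.0204, 0]}, {"dp": [0.0297, -0.0204, 0]}, {"dp": [0.0297, -0.0204, 0]}, {"dp": [0.0297, -0.0204, 0]}, {"dp": [0.0297, -0.0204, 0]}]'

```text
validation failed for argument at $.ro...
```

Request:
drive_tool --rows '[{"dp": [0, 0, -0.037], "turn": [0, 0, 0], "gripper": 1}, {"dp": [0, 0, -0.037], "turn": [0, 0, 0], "gripper": 1}, {"dp": [0, 0, -0.037], "turn": [0, 0, 0], "gripper": 1}, {"dp": [0, 0, -0.037], "turn": [0, 0, 0], "gripper": 1}, {"dp": [0, 0, -0.037], "turn": [0, 0, 0], "gripper": 1}, {"dp": [0, 0, -0.037], "turn": [0, 0, 0], "gripper": 1}, {"dp": [0, 0, -0.037], "turn": [0, 0, 0], "gripper": 1}]'

```text
time: 0.78
eef_pos: [0.4017, -0.3749, 0.5031]
orientation: [3.141, 0.0, 0.82]
wrist_force: [-0.5, -1.3, 0.7]
gripper_width: 0.0853
gripper_force: 0.0
```

Request:
drive_tool --rows '[{"dp": [0.0297, -0.0204, 0], "turn": [0, 0, 0], "gripper": 1}, {"dp": [0.0297, -0.0204, 0], "turn": [0, 0, 0], "gripper": 1}, {"dp": [0.0297, -0.0204, 0], "turn": [0, 0, 0], "gripper": 1}, {"dp": [0.0297, -0.0204, 0], "turn": [0, 0, 0], "gripper": 1}, {"dp": [0.0297, -0.0204, 0], "turn": [0, 0, 0], "gripper": 1}]'

```text
time: 1.2
eef_pos: [0.4287, -0.1956, 0.5012]
orientation: [-3.142, -0.0, 0.819]
wrist_force: [1.1, 0.2, 0.1]
gripper_width: 0.0856
gripper_force: 0.0
```

Request:
drive_tool --rows '[{"dp": [0.0297, -0.0204, 0], "turn": [0, 0, 0], "gripper": 1}, {"dp": [0.0297, -0.0204, 0], "turn": [0, 0, 0], "gripper": 1}, {"dp": [0.0297, -0.0204, 0], "turn": [0, 0, 0], "gripper": 1}, {"dp": [0.0297, -0.0204, 0], "turn": [0, 0, 0], "gripper": 1}, {"dp": [0.0297, -0.0204, 0], "turn": [0, 0, 0], "gripper": 1}, {"dp": [0.0297, -0.0204, 0], "turn": [0, 0, 0], "gripper": 1}, {"dp": [0.0297, -0.0204, 0], "turn": [0, 0, 0], "gripper": 1}, {"dp": [0.0297, -0.0204, 0], "turn": [0, 0, 0], "gripper": 1}, {"dp": [0.0297, -0.0204, 0], "turn": [0, 0, 0], "gripper": 1}, {"dp": [0.0297, -0.0204, 0], "turn": [0, 0, 0], "gripper": 1}]'

```text
time: 2.03
eef_pos: [0.4822, 0.161, 0.5013]
orientation: [3.141, -0.0, 0.82]
wrist_force: [1.1, -0.6, -0.0]
gripper_width: 0.0853
gripper_force: 0.0
```

```bash
cat >> h.py <<'E'
def axis(yaw,tilt=np.pi/6): return np.array([-np.sin(tilt)*np.cos(yaw),-np.sin(tilt)*np.sin(yaw),np.cos(tilt)])
YAW=-.08; O=np.array([.632,.157,.075]); A=axis(YAW)
def align(cur,z):
    "smallest rotation of cur taking tool z onto z"
    c=cur[:,2]; v=np.cross(c,z); s=np.linalg.norm(v); 
    return R.from_rotvec(v/s*np.arctan2(s,c@z)).as_matrix()@cur if s>1e-6 else cur
def plan(pt,Rt=None):
    ob=r.get_obs(); C=Rm(ob["orientation"]); d=C.T@(pt-ob["eef_pos"]); n=max(1,int(np.ceil(np.linalg.norm(d)/.04)))
    print("trans",d,"n",n,d/n)
    if Rt is not None:
        w=np.degrees(R.from_matrix(C.T@Rt).as_rotvec()); m=max(1,int(np.ceil(np.linalg.norm(w)/7))); print("rot",w,"n",m,w/m,"then in the new frame d:",Rt.T@(pt-ob["eef_pos"]))
    print("joints",ob["joints"],"tcp",ob["eef_pos"],ob["orientation"])
E
python3 - <<'E'
from h import *
C=Rm(r.get_obs()["orientation"])
plan(O+.226*A,align(C,-A))
E
```

```text
trans [0.029  0.0237 0.2306] n 6 [0.0048 0.004  0.0384]
rot [-23.4925  18.6481   0.    ] n 5 [-4.6985  3.7296  0.    ] then in the new frame d: [-0.0457 -0.0704  0.218 ]
joints [ 0.1771  0.2222  0.3184  1.6669 -0.0001  2.4987] tcp [0.4822 0.161  0.5013] [ 3.1415 -0.      0.82  ]
```

Request:
drive_tool --rows '[{"dp": [0, 0, 0], "turn": [-4.7, 3.73, 0], "gripper": 1}, {"dp": [0, 0, 0], "turn": [-4.7, 3.73, 0], "gripper": 1}, {"dp": [0, 0, 0], "turn": [-4.7, 3.73, 0], "gripper": 1}, {"dp": [0, 0, 0], "turn": [-4.7, 3.73, 0], "gripper": 1}, {"dp": [0, 0, 0], "turn": [-4.7, 3.73, 0], "gripper": 1}]'

```text
time: 2.45
eef_pos: [0.4823, 0.1594, 0.5017]
orientation: [2.712, -0.32, 0.89]
wrist_force: [0.7, -0.0, 1.6]
gripper_width: 0.0857
gripper_force: 0.0
```

Request:
drive_tool --rows '[{"dp": [-0.0076, -0.0117, 0.0363], "turn": [0, 0, 0], "gripper": 1}, {"dp": [-0.0076, -0.0117, 0.0363], "turn": [0, 0, 0], "gripper": 1}, {"dp": [-0.0076, -0.0117, 0.0363], "turn": [0, 0, 0], "gripper": 1}, {"dp": [-0.0076, -0.0117, 0.0363], "turn": [0, 0, 0], "gripper": 1}, {"dp": [-0.0076, -0.0117, 0.0363], "turn": [0, 0, 0], "gripper": 1}, {"dp": [-0.0076, -0.0117, 0.0363], "turn": [0, 0, 0], "gripper": 1}, {"dp": [0, 0, 0], "turn": [0, 0, 0], "gripper": 1}]'

```text
time: 3.03
eef_pos: [0.5147, 0.1627, 0.2619]
orientation: [2.726, -0.305, 0.886]
wrist_force: [-1.6, -0.3, -0.5]
gripper_width: 0.0851
gripper_force: 0.0
```

```bash
python3 - <<'E'
from h import *
import pickle
f=r.grab_frame("wrist"); s=r.grab_frame("side"); pickle.dump(f,open("w1.pkl","wb"))
o=r.get_obs(); C=Rm(o["orientation"]); print(o["joints"],o["eef_pos"])
print("cam in tool",C.T@(np.array(f["xyz"])-o["eef_pos"]), C.T@Rm(f["attitude"]))
for n,z in(("hole",.092),("knobtop",.1335),("mouth",0)): print(n,proj(f,O+A*z))
im=np.vstack([f["image"],cv2.resize(s["image"],(320,200))[:, :].repeat(1,0) if 0 else np.hstack([cv2.resize(s["image"],(320,200)),np.zeros((200,320,3),np.uint8)])])
cv2.imwrite("pics/w1.png",im[:,:,::-1])
E
```

```text
[ 0.2605 -0.0135 -0.6742  0.4153 -0.168   2.5396] [0.5187 0.1638 0.2698]
cam in tool [ 0.0749 -0.0042 -0.1256] [[ 0.002  -0.9492 -0.3147]
 [ 1.      0.0042 -0.0064]
 [ 0.0074 -0.3147  0.9492]]
hole [326.1659 184.1139]
knobtop [326.7106 198.625 ]
mouth [325.3879 163.3899]
```

View pics/w1.png

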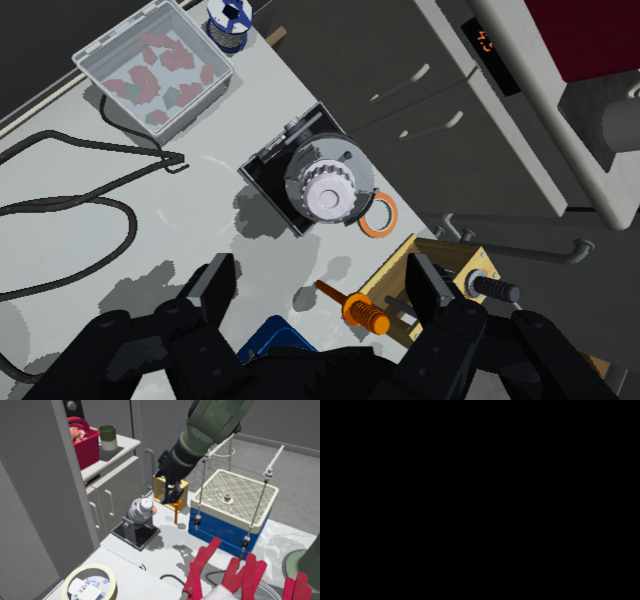

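```bash
python3 - <<'E'
from h import *
import pickle
f=pickle.load(open("w1.pkl","rb")); im=f["image"]
hsv=cv2.cvtColor(im,cv2.COLOR_RGB2HSV)
roi=(slice(140,240),slice(270,390))
print(hsv[198,329],im[198,322:336].tolist()[::4],im[175,350])
m=((hsv[...,2]>195)&(hsv[...,0]>115)).astype(np.uint8); k=np.zeros_like(m); k[roi]=m[roi]
k=cv2.morphologyEx(k,cv2.MORPH_OPEN,np.ones((3,3)))
c=max(cv2.findContours(k,0,1)[0],key=cv2.contourArea); print(cv2.contourArea(c),cv2.boundingRect(c),cv2.minEnclosingCircle(c),cv2.fitEllipse(c))
cv2.imwrite("pics/x.png",cv2.resize(np.hstack([im[roi][:,:,::-1],cv2.cvtColor(k[roi]*255,cv2.COLOR_GRAY2BGR)]),None,fx=3.3,fy=3.3,interpolation=cv2.INTER_CUBIC))
# predicted ellipses
B=np.linalg.svd(A[None])[2][1:]
for n,z,rad in(("knobtop",.1335,.022),("flange",.092,.041)):
    P=np.array([proj(f,O+A*z+rad*(np.cos(t)*B[0]+np.sin(t)*B[1])) for t in np.linspace(0,6.28,60)]); print(n,P.min(0),P.max(0))
E
```

```text
[123  15 209] [[193, 193, 206], [196, 195, 208], [196, 196, 208], [191, 192, 204]] [196 196 208]
1186.0 (308, 180, 46, 39) ((330.556640625, 198.04925537109375), 22.649654388427734) ((329.1348876953125, 198.80691528320312), (36.54758071899414, 42.49134826660156), 93.49322509765625)
knobtop [298.4114 170.9511] [355.0745 224.6709]
flange [281.1758 138.524 ] [371.3419 225.5016]
```

View pics/x.png

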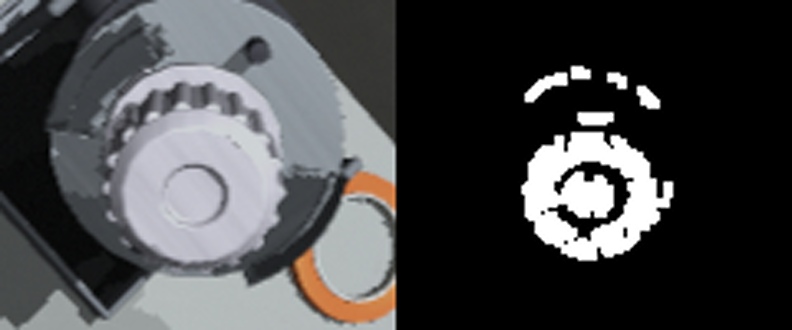

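```bash
python3 - <<'E'
from h import *
C=Rm(r.get_obs()["orientation"]); O2=O+.0022*C[:,1]; print(O2, np.degrees(np.arccos(-C[:,2]@A)))
plan(O2+.115*A,align(C,-A))
E
```

```text
[0.6334 0.1555 0.0759] 0.204339374953193
trans [0.0027 0.0017 0.1105] n 3 [0.0009 0.0006 0.0368]
rot [-0.1047  0.1755 -0.    ] n 1 [-0.1047  0.1755 -0.    ] then in the new frame d: [0.0023 0.0015 0.1105]
joints [ 0.2605 -0.0135 -0.6742  0.4153 -0.168   2.5396] tcp [0.5187 0.1638 0.2698] [ 2.719  -0.3131  0.8877]
```

Request:
drive_tool --rows '[{"dp": [0.0008, 0.0005, 0.025], "turn": [0, 0, 0], "gripper": 1}, {"dp": [0.0008, 0.0005, 0.025], "turn": [0, 0, 0], "gripper": 1}, {"dp": [0.0008, 0.0005, 0.02], "turn": [0, 0, 0], "gripper": 1}, {"dp": [0, 0, 0.015], "turn": [0, 0, 0], "gripper": 1}, {"dp": [0, 0, 0.015], "turn": [0, 0, 0], "gripper": 1}, {"dp": [0, 0, 0.01], "turn": [0, 0, 0], "gripper": 1}, {"dp": [0, 0, 0], "turn": [0, 0, 0], "gripper": 1}, {"dp": [0, 0, 0], "turn": [0, 0, 0], "gripper": 1}]'

```text
time: 3.8
eef_pos: [0.5779, 0.1607, 0.1787]
orientation: [2.716, -0.318, 0.889]
wrist_force: [0.1, 0.4, -0.2]
gripper_width: 0.0855
gripper_force: 0.0
```

Request:
drive_tool --force 30 --rows '[{"dp": [0, 0, 0], "turn": [0, 0, 0], "gripper": 0.3}, {"dp": [0, 0, 0], "turn": [0, 0, 0], "gripper": 0.3}, {"dp": [0, 0, 0], "turn": [0, 0, 0], "gripper": 0.3}, {"dp": [0, 0, 0], "turn": [0, 0, 0], "gripper": 0.3}, {"dp": [0, 0, 0], "turn": [0, 0, 0], "gripper": 0.3}, {"dp": [0, 0, 0], "turn": [0, 0, 0], "gripper": 0.3}]'

```text
time: 4.3
eef_pos: [0.577, 0.1606, 0.1781]
orientation: [2.716, -0.317, 0.889]
wrist_force: [-4.3, 0.3, 6.6]
gripper_width: 0.0431
gripper_force: 29.6
```

```bash
python3 - <<'E'
from h import *
o=r.get_obs(); C=Rm(o["orientation"]); print(o["eef_pos"], "wf tool",C.T@o["wrist_force"],o["wrist_torque"],o["gripper_width"],o["gripper_force"],"z rel",(o["eef_pos"]-O)@A, o["joints"])
E
```

```text
[0.577  0.1606 0.1781] wf tool [-0.2581 -0.3017 -7.8363] [-0.0545  0.6633 -0.0645] 0.043121940573021864 29.56046551465988 z rel 0.11685695185056713 [ 0.2211  0.1996 -0.7123  0.1535 -0.1491  2.5043]
```

Request:
drive_tool --rows '[{"dp": [0, 0, 0], "turn": [0, 0, -7], "gripper": 0.3}, {"dp": [0, 0, 0], "turn": [0, 0, -7], "gripper": 0.3}, {"dp": [0, 0, 0], "turn": [0, 0, -7], "gripper": 0.3}, {"dp": [0, 0, 0], "turn": [0, 0, -7], "gripper": 0.3}, {"dp": [0, 0, 0], "turn": [0, 0, -7], "gripper": 0.3}, {"dp": [0, 0, 0], "turn": [0, 0, -7], "gripper": 0.3}]'

```text
time: 4.8
eef_pos: [0.576, 0.1609, 0.1774]
orientation: [2.62, 0.033, 1.55]
wrist_force: [-7.2, 1.0, 7.7]
gripper_width: 0.0431
gripper_force: 29.8
```

Request:
drive_tool --rows '[{"dp": [0, 0, 0], "turn": [0, 0, -7], "gripper": 0.3}, {"dp": [0, 0, 0], "turn": [0, 0, -7], "gripper": 0.3}, {"dp": [0, 0, 0], "turn": [0, 0, -7], "gripper": 0.3}, {"dp": [0, 0, 0], "turn": [0, 0, -7], "gripper": 0.3}, {"dp": [0, 0, 0], "turn": [0, 0, -7], "gripper": 0.3}, {"dp": [0, 0, 0], "turn": [0, 0, -7], "gripper": 0.3}, {"dp": [0, 0, 0], "turn": [0, 0, 0], "gripper": 0.3}]'

```text
time: 5.38
eef_pos: [0.5757, 0.1605, 0.1773]
orientation: [2.76, 0.366, 2.219]
wrist_force: [-9.4, 0.1, 7.9]
gripper_width: 0.0434
gripper_force: 30.0
```

```bash
python3 - <<'E'
from h import *
o=r.get_obs(); C=Rm(o["orientation"]); print(o["eef_pos"],o["orientation"], "wf tool",C.T@o["wrist_force"],C.T@o["wrist_torque"],o["gripper_width"],"tilt err",np.degrees(np.arccos(-C[:,2]@A)), o["joints"])
E
```

```text
[0.5757 0.1605 0.1773] [2.76   0.3663 2.219 ] wf tool [  2.5145  -3.3786 -11.5606] [ 0.8938  0.6915 -0.0604] 0.04341523651230913 tilt err 0.05848137438195514 [ 0.2213  0.1994 -0.7137  0.155  -0.149   1.0341]
```

Request:
drive_tool --rows '[{"dp": [0, 0, -0.008], "turn": [0, 0, 0], "gripper": 0.3}, {"dp": [0, 0, -0.01], "turn": [0, 0, 0], "gripper": 0.3}, {"dp": [0, 0, 0], "turn": [0, 0, 0], "gripper": 0.3}]'

```text
time: 5.63
eef_pos: [0.5678, 0.1615, 0.1944]
orientation: [2.756, 0.366, 2.214]
wrist_force: [0.5, -0.6, -1.1]
gripper_width: 0.0432
gripper_force: 31.1
```

Request:
drive_tool --rows '[{"dp": [0, 0, -0.035], "turn": [0, 0, 0], "gripper": 0.3}, {"dp": [0, 0, -0.035], "turn": [0, 0, 0], "gripper": 0.3}, {"dp": [0, 0, -0.03], "turn": [0, 0, 0], "gripper": 0.3}, {"dp": [0, 0, 0], "turn": [0, 0, 0], "gripper": 0.3}]'

```text
time: 5.97
eef_pos: [0.5188, 0.1663, 0.2854]
orientation: [2.749, 0.368, 2.212]
wrist_force: [1.8, 0.2, -1.1]
gripper_width: 0.0429
gripper_force: 31.7
```

```bash
python3 - <<'E'
from h import *
o=r.get_obs(); C=Rm(o["orientation"])
plan(np.array([.425,.21,.06]),align(C,np.array([0,0,-1.])))
E
```

```text
trans [ 0.1661 -0.1131  0.1453] n 7 [ 0.0237 -0.0162  0.0208]
rot [21.4425 21.6176 -0.    ] n 5 [ 4.2885  4.3235 -0.    ] then in the new frame d: [ 0.0945 -0.0421  0.2254]
joints [ 0.2658 -0.033  -0.6562  0.4415 -0.1697  1.0772] tcp [0.5188 0.1663 0.2854] [2.7491 0.368  2.2122]
```

Request:
drive_tool --rows '[{"dp": [0, 0, 0], "turn": [4.29, 4.32, 0], "gripper": 0.3}, {"dp": [0, 0, 0], "turn": [4.29, 4.32, 0], "gripper": 0.3}, {"dp": [0, 0, 0], "turn": [4.29, 4.32, 0], "gripper": 0.3}, {"dp": [0, 0, 0], "turn": [4.29, 4.32, 0], "gripper": 0.3}, {"dp": [0, 0, 0], "turn": [4.29, 4.32, 0], "gripper": 0.3}]'

```text
time: 6.38
eef_pos: [0.5186, 0.1653, 0.2801]
orientation: [-3.133, -0.006, 2.285]
wrist_force: [0.4, -0.3, -1.7]
gripper_width: 0.0428
gripper_force: 31.5
```

Request:
drive_tool --rows '[{"dp": [0.0135, -0.006, 0.0322], "turn": [0, 0, 0], "gripper": 0.3}, {"dp": [0.0135, -0.006, 0.0322], "turn": [0, 0, 0], "gripper": 0.3}, {"dp": [0.0135, -0.006, 0.0322], "turn": [0, 0, 0], "gripper": 0.3}, {"dp": [0.0135, -0.006, 0.0322], "turn": [0, 0, 0], "gripper": 0.3}, {"dp": [0.0135, -0.006, 0.0322], "turn": [0, 0, 0], "gripper": 0.3}, {"dp": [0.0135, -0.006, 0.0322], "turn": [0, 0, 0], "gripper": 0.3}, {"dp": [0.0135, -0.006, 0.0322], "turn": [0, 0, 0], "gripper": 0.3}, {"dp": [0, 0, 0], "turn": [0, 0, 0], "gripper": 0.3}, {"dp": [0, 0, 0], "turn": [0, 0, 0], "gripper": 0.3}]'

```text
time: 7.13
eef_pos: [0.421, 0.2081, 0.0534]
orientation: [-3.13, -0.004, 2.286]
wrist_force: [0.4, -0.6, -1.4]
gripper_width: 0.0434
gripper_force: 31.5
```

Request:
drive_tool --rows '[{"dp": [0, 0, 0.012], "turn": [0, 0, 0], "gripper": 0.3}, {"dp": [0, 0, 0.007], "turn": [0, 0, 0], "gripper": 0.3}, {"dp": [0, 0, 0.002], "turn": [0, 0, 0], "gripper": 0.3}, {"dp": [0, 0, 0], "turn": [0, 0, 0], "gripper": 0.3}]'

```text
time: 7.47
eef_pos: [0.4238, 0.2084, 0.0343]
orientation: [-3.135, -0.002, 2.284]
wrist_force: [-0.1, 0.3, -1.1]
gripper_width: 0.0431
gripper_force: 31.5
```

Request:
drive_tool --rows '[{"dp": [0, 0, 0.002], "turn": [0, 0, 0], "gripper": 0.3}, {"dp": [0, 0, 0.002], "turn": [0, 0, 0], "gripper": 0.3}, {"dp": [0, 0, 0], "turn": [0, 0, 0], "gripper": 0.3}]'

```text
time: 7.72
eef_pos: [0.4227, 0.2084, 0.0297]
orientation: [-3.134, -0.003, 2.285]
wrist_force: [0.2, 1.1, -1.4]
gripper_width: 0.043
gripper_force: 31.5
```

Request:
drive_tool --rows '[{"dp": [0, 0, 0.002], "turn": [0, 0, 0], "gripper": 0.3}, {"dp": [0, 0, 0], "turn": [0, 0, 0], "gripper": 0.3}, {"dp": [0, 0, 0], "turn": [0, 0, 0], "gripper": 0.3}]'

```text
time: 7.97
eef_pos: [0.4228, 0.2085, 0.0288]
orientation: [-3.135, -0.002, 2.285]
wrist_force: [-2.8, -1.5, 13.4]
gripper_width: 0.0433
gripper_force: 33.0
```

Request:
drive_tool --rows '[{"dp": [0, 0, 0], "turn": [0, 0, 0], "gripper": 1}, {"dp": [0, 0, 0], "turn": [0, 0, 0], "gripper": 1}, {"dp": [0, 0, 0], "turn": [0, 0, 0], "gripper": 1}, {"dp": [0, 0, 0], "turn": [0, 0, 0], "gripper": 1}, {"dp": [0, 0, -0.04], "turn": [0, 0, 0], "gripper": 1}, {"dp": [0, 0, -0.04], "turn": [0, 0, 0], "gripper": 1}, {"dp": [0, 0, -0.04], "turn": [0, 0, 0], "gripper": 1}, {"dp": [0, 0, -0.04], "turn": [0, 0, 0], "gripper": 1}, {"dp": [0, 0, -0.04], "turn": [0, 0, 0], "gripper": 1}, {"dp": [0, 0, 0], "turn": [0, 0, 0], "gripper": 1}]'

```text
time: 8.8
eef_pos: [0.4279, 0.2103, 0.2349]
orientation: [3.138, 0.002, 2.285]
wrist_force: [1.0, 0.2, -0.2]
gripper_width: 0.0853
gripper_force: 0.0
```

```bash
python3 - <<'E'
from h import *
import pickle
F={n:r.grab_frame(n) for n in("top","side","wrist")}; pickle.dump(F,open("f2.pkl","wb"))
H=O+.092*A; W=F["wrist"]; print("hole pred",H,[proj(F[n],H) for n in F])
C=lambda n,y,x,h,w,s:cv2.resize(F[n]["image"][y:y+h,x:x+w],None,fx=s,fy=s,interpolation=cv2.INTER_CUBIC)
a=C("top",150,230,100,100,4); b=C("side",180,230,100,100,4)
c=cv2.resize(W["image"],(320,200)); c=np.hstack([c,np.zeros((200,480,3),np.uint8)])
cv2.imwrite("pics/h2.png",np.vstack([np.hstack([a,b]),c])[:,:,::-1])
print(r.get_obs()["eef_pos"],r.get_obs()["joints"])
E
```

```text
hole pred [0.5861 0.1607 0.1547] [array([276.754, 205.595]), array([285.594 , 216.7163]), array([419.8442, 363.7953])]
[0.424  0.2089 0.2275] [ 0.3016  0.2009 -0.4022  0.9754 -0.0002  1.1582]
```

View pics/h2.png

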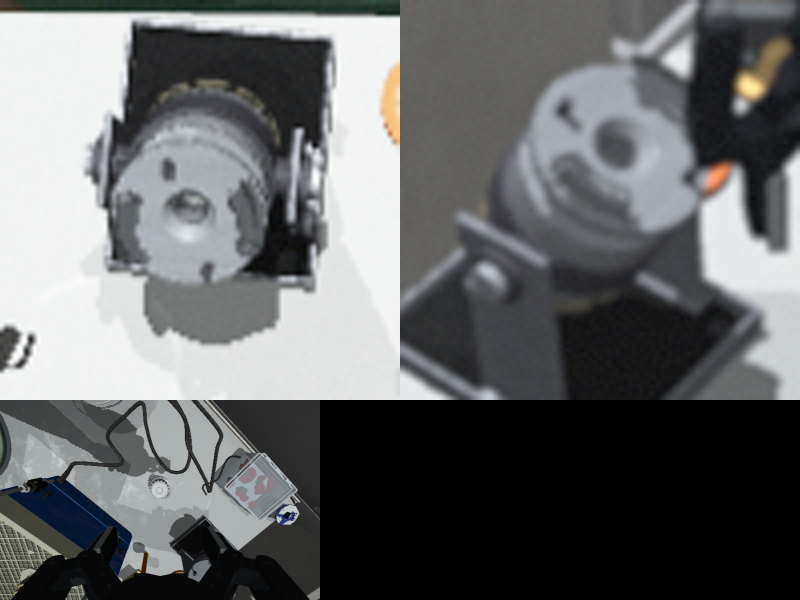

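```bash
cat > fk.py <<'E'
from h import *
from scipy.optimize import least_squares
Y=lambda t:R.from_euler('y',t).as_matrix(); Z=lambda t:R.from_euler('z',t).as_matrix()
D=[([-.88519,.32685,-.19346,1.052,0],[.40175,-.37491,.2416]),([.1771,.2222,.3184,1.6669,-.0001],[.4822,.161,.5013]),
([.2605,-.0135,-.6742,.4153,-.168],[.5187,.1638,.2698]),([.2211,.1996,-.7123,.1535,-.1491],[.577,.1606,.1781]),([.2658,-.033,-.6562,.4415,-.1697],[.5188,.1663,.2854]),([.3016,.2009,-.4022,.9754,-.0002],[.424,.2089,.2275])]
def basis(j):
    ex,ez=np.eye(3)[0],np.eye(3)[2]; q=j[1]-j[2]+j[3]; b=Z(j[0])
    return np.column_stack([b@v for v in(ex,ez,Y(j[1])@ex,Y(j[1])@ez,Y(j[1]-j[2])@ex,Y(j[1]-j[2])@ez,Y(q)@ex,Y(q)@Z(j[4])@ex)])
M=np.vstack([basis(j) for j,p in D]); y=np.hstack([p for j,p in D])
K=np.linalg.lstsq(np.vstack([M,1e-4*np.eye(8)]),np.hstack([y,np.zeros(8)]),rcond=None)[0]
if __name__=="__main__":
    print("r0 z0 a1 b1 a2 b2 a3 a4",K,"res",np.abs(M@K-y).max(),np.linalg.svd(M)[1])
    def show(p):
        f=lambda x:np.r_[(basis([x[0],x[1],x[2],np.pi/2-x[1]+x[2],0])@K-p)]
        s=least_squares(f,[np.arctan2(p[1],p[0]),.3,-.3]); x=s.x; j=[*x,np.pi/2-x[1]+x[2],0]; B=basis(j)*K
        c=B.cumsum(1); print(p,np.array(j),s.cost,"elbow",c[:,3],"wristpitch",c[:,5],"wristyaw",c[:,6])
    for z in(.147,.3,.5): show(np.array([.578,-.069,z]))
E
python3 fk.py
```

```text
r0 z0 a1 b1 a2 b2 a3 a4 [-0.0135  0.2998  0.0155  0.5204  0.3954  0.0673  0.5696 -0.1616] res 0.07227185332797782 [5.3711 4.1863 1.0039 0.6597 0.2848 0.202  0.1976 0.1496]
[ 0.578 -0.069  0.147] [-0.1188  0.4689 -0.2273  0.8746  0.    ] 7.976631584119162e-18 elbow [ 0.2339 -0.0279  0.757 ] wristpitch [ 0.578 -0.069  0.555] wristyaw [ 0.578  -0.069  -0.0146]
[ 0.578 -0.069  0.3  ] [-0.1188  0.3665  0.0174  1.2217  0.    ] 2.343856742319266e-30 elbow [ 0.1862 -0.0222  0.78  ] wristpitch [ 0.578 -0.069  0.708] wristyaw [ 0.578  -0.069   0.1384]
[ 0.578 -0.069  0.5  ] [-0.1188  0.4023  0.5783  1.7468  0.    ] 5.077553809103567e-23 elbow [ 0.2031 -0.0242  0.7725] wristpitch [ 0.578 -0.069  0.908] wristyaw [ 0.578  -0.069   0.3384]
```

Request:
drive_tool --rows '[{"dp": [0, 0, -0.04], "turn": [0, 0, -7], "gripper": 1}, {"dp": [0, 0, -0.04], "turn": [0, 0, -7], "gripper": 1}, {"dp": [0, 0, -0.04], "turn": [0, 0, -7], "gripper": 1}, {"dp": [0, 0, -0.04], "turn": [0, 0, -7], "gripper": 1}, {"dp": [0, 0, -0.04], "turn": [0, 0, -7], "gripper": 1}, {"dp": [0, 0, 0], "turn": [0, 0, -7], "gripper": 1}, {"dp": [0, 0, 0], "turn": [0, 0, 0], "gripper": 1}]'

```text
time: 9.53
eef_pos: [0.4263, 0.2097, 0.4277]
orientation: [-3.139, -0.007, 3.02]
wrist_force: [0.8, -0.0, -0.7]
gripper_width: 0.0852
gripper_force: 0.0
```

```bash
python3 - <<'E'
from h import *
plan(np.array([.578,-.069,.43]),Rm([np.pi,0,3.02]))
E
```

```text
trans [-0.1844 -0.2582 -0.0027] n 8 [-0.023  -0.0323 -0.0003]
rot [-0.1759 -0.3767 -0.0045] n 1 [-0.1759 -0.3767 -0.0045] then in the new frame d: [-0.1844 -0.2582 -0.0023]
joints [ 0.3017  0.1345  0.0256  1.4692 -0.0001  0.4233] tcp [0.4263 0.2097 0.4277] [-3.1385 -0.0066  3.0199]
```

Request:
drive_tool --rows '[{"dp": [-0.023, -0.0323, 0], "turn": [0, 0, 0], "gripper": 1}, {"dp": [-0.023, -0.0323, 0], "turn": [0, 0, 0], "gripper": 1}, {"dp": [-0.023, -0.0323, 0], "turn": [0, 0, 0], "gripper": 1}, {"dp": [-0.023, -0.0323, 0], "turn": [0, 0, 0], "gripper": 1}, {"dp": [-0.023, -0.0323, 0], "turn": [0, 0, 0], "gripper": 1}, {"dp": [-0.023, -0.0323, 0], "turn": [0, 0, 0], "gripper": 1}, {"dp": [-0.023, -0.0323, 0], "turn": [0, 0, 0], "gripper": 1}, {"dp": [-0.023, -0.0323, 0], "turn": [0, 0, 0], "gripper": 1}, {"dp": [0, 0, 0], "turn": [0, 0, 0], "gripper": 1}]'

```text
time: 10.28
eef_pos: [0.5779, -0.0756, 0.4211]
orientation: [-3.136, -0.015, 3.008]
wrist_force: [-1.3, 0.7, -0.3]
gripper_width: 0.0854
gripper_force: 0.0
```

Request:
drive_tool --rows '[{"dp": [0, 0, 0.0325], "turn": [0, 0, 0], "gripper": 1}, {"dp": [0, 0, 0.0325], "turn": [0, 0, 0], "gripper": 1}, {"dp": [0, 0, 0.0325], "turn": [0, 0, 0], "gripper": 1}, {"dp": [0, 0, 0.0325], "turn": [0, 0, 0], "gripper": 1}, {"dp": [0, 0, 0], "turn": [0, 0, 0], "gripper": 1}, {"dp": [0, 0, 0], "turn": [0, 0, 0], "gripper": 1}]'

```text
time: 10.78
eef_pos: [0.5728, -0.0692, 0.2935]
orientation: [-3.139, -0.016, 3.016]
wrist_force: [-1.2, 0.3, 1.4]
gripper_width: 0.0854
gripper_force: 0.0
```

```bash
python3 - <<'E'
from h import *
import pickle
f=r.grab_frame("wrist"); pickle.dump(f,open("w3.pkl","wb"))
cv2.imwrite("pics/w3.png",f["image"][:,:,::-1])
o=r.get_obs(); print(o["eef_pos"],o["orientation"],o["joints"])
for p in([.578,-.069,.134],[.578,-.069,.18],[.65,-.0785,.134],o["eef_pos"]-[0,0,.12]): print(p,proj(f,p))
E
```

```text
[ 0.5746 -0.0696  0.2962] [-3.1384 -0.0105  3.0167] [-0.2459  0.361  -0.0038  1.216  -0.0044 -0.121 ]
[0.578, -0.069, 0.134] [320.5315 191.0374]
[0.578, -0.069, 0.18] [320.4943 205.0328]
[0.65, -0.0785, 0.134] [320.0653 254.7102]
[ 0.5746 -0.0696  0.1762] [319.2973 200.1799]
```

View pics/w3.png

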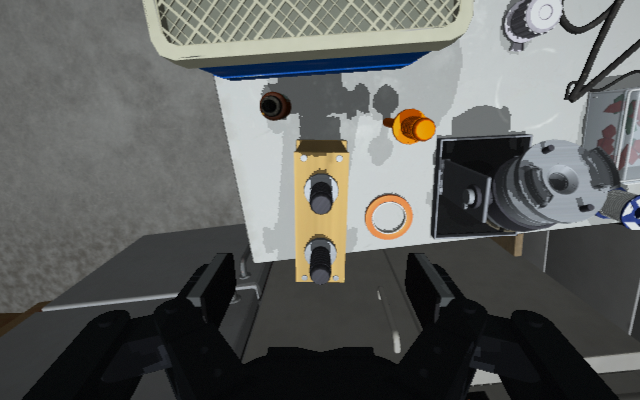

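Request:
drive_tool --rows '[{"dp": [-0.0023, 0.0009, 0], "turn": [-0.2, -0.6, 0], "gripper": 0.75}, {"dp": [0, 0, 0.03], "turn": [0, 0, 0], "gripper": 0.75}, {"dp": [0, 0, 0.03], "turn": [0, 0, 0], "gripper": 0.75}, {"dp": [0, 0, 0.025], "turn": [0, 0, 0], "gripper": 0.75}, {"dp": [0, 0, 0.02], "turn": [0, 0, 0], "gripper": 0.75}, {"dp": [0, 0, 0.015], "turn": [0, 0, 0], "gripper": 0.75}, {"dp": [0, 0, 0.01], "turn": [0, 0, 0], "gripper": 0.75}, {"dp": [0, 0, 0], "turn": [0, 0, 0], "gripper": 0.75}, {"dp": [0, 0, 0], "turn": [0, 0, 0], "gripper": 0.75}, {"dp": [0, 0, 0], "turn": [0, 0, 0], "gripper": 0.75}]'

```text
time: 11.67
eef_pos: [0.5794, -0.0697, 0.1688]
orientation: [-3.141, 0.006, 3.018]
wrist_force: [-0.2, 0.0, -0.6]
gripper_width: 0.0638
gripper_force: 0.0
```

Request:
drive_tool --rows '[{"dp": [0.0015, 0.0005, 0.01], "turn": [0, 0.2, 0], "gripper": 0.75}, {"dp": [0, 0, 0.008], "turn": [0, 0, 0], "gripper": 0.75}, {"dp": [0, 0, 0.004], "turn": [0, 0, 0], "gripper": 0.75}, {"dp": [0, 0, 0], "turn": [0, 0, 0], "gripper": 0.75}, {"dp": [0, 0, 0], "turn": [0, 0, 0], "gripper": 0.75}]'

```text
time: 12.08
eef_pos: [0.5763, -0.0687, 0.1445]
orientation: [3.142, -0.002, 3.018]
wrist_force: [-0.1, -0.2, -0.3]
gripper_width: 0.0642
gripper_force: 0.0
```

Request:
drive_tool --force 50 --rows '[{"dp": [0, 0, 0], "turn": [0, 0, 0], "gripper": 0.1}, {"dp": [0, 0, 0], "turn": [0, 0, 0], "gripper": 0.1}, {"dp": [0, 0, 0], "turn": [0, 0, 0], "gripper": 0.1}, {"dp": [0, 0, 0], "turn": [0, 0, 0], "gripper": 0.1}, {"dp": [0, 0, 0], "turn": [0, 0, 0], "gripper": 0.1}, {"dp": [0, 0, 0], "turn": [0, 0, 0], "gripper": 0.1}, {"dp": [0, 0, 0], "turn": [0, 0, 0], "gripper": 0.1}]'

```text
time: 12.67
eef_pos: [0.5769, -0.0689, 0.1454]
orientation: [-3.141, 0.0, 3.018]
wrist_force: [-0.5, -0.6, 2.6]
gripper_width: 0.0208
gripper_force: 48.8
```

Request:
drive_tool --rows '[{"dp": [0, 0, -0.01], "turn": [0, 0, 0], "gripper": 0.1}, {"dp": [0, 0, -0.008], "turn": [0, 0, 0], "gripper": 0.1}, {"dp": [0, 0, 0], "turn": [0, 0, 0], "gripper": 0.1}]'

```text
time: 12.92
eef_pos: [0.5776, -0.0688, 0.1648]
orientation: [-3.141, 0.002, 3.018]
wrist_force: [0.9, 0.2, -1.9]
gripper_width: 0.0206
gripper_force: 48.9
```

```bash
python3 - <<'E'
from h import *
f=r.grab_frame("side"); print(r.get_obs()["eef_pos"],r.get_obs()["wrist_force"])
for p in([.577,-.069,.086],[.577,-.069,.036],[.65,-.0785,.068],[.65,-.0785,.018]): print((proj(f,p)-[290,120])*5)
cv2.imwrite("pics/s4.png",cv2.resize(f["image"][120:240,290:410],None,fx=5,fy=5,interpolation=cv2.INTER_CUBIC)[:,:,::-1])
E
```

```text
[ 0.5774 -0.0688  0.1641] [-1.0039 -0.1407 -2.4308]
[315.3928 302.7786]
[311.5624 392.7259]
[181.2234 272.1289]
[181.492  359.0145]
```

View pics/s4.png

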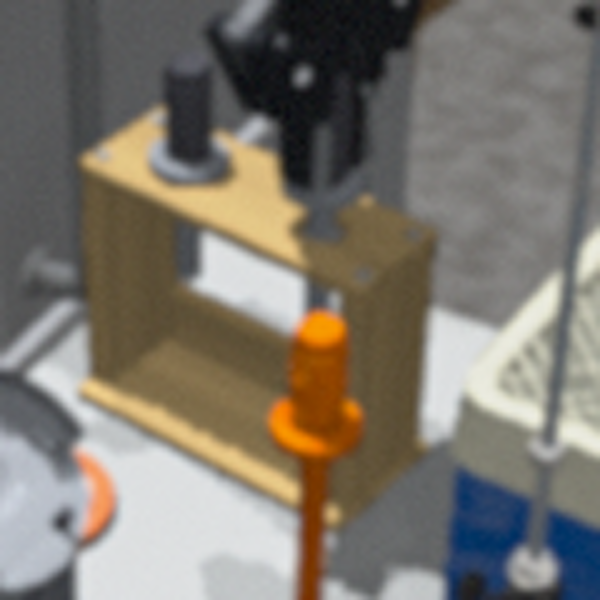

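Request:
drive_tool --rows '[{"dp": [0, 0, -0.02], "turn": [0, 0, 0], "gripper": 0.1}, {"dp": [0, 0, -0.035], "turn": [0, 0, 0], "gripper": 0.1}, {"dp": [0, 0, -0.035], "turn": [0, 0, 0], "gripper": 0.1}, {"dp": [0, 0, -0.035], "turn": [0, 0, 0], "gripper": 0.1}, {"dp": [0, 0, -0.035], "turn": [0, 0, 0], "gripper": 0.1}, {"dp": [0, 0, -0.035], "turn": [0, 0, 0], "gripper": 0.1}, {"dp": [0, 0, -0.035], "turn": [0, 0, 0], "gripper": 0.1}, {"dp": [0, 0, -0.03], "turn": [0, 0, 0], "gripper": 0.1}, {"dp": [0, 0, 0], "turn": [0, 0, 0], "gripper": 0.1}]'

```text
time: 13.72
eef_pos: [0.5783, -0.069, 0.4297]
orientation: [-3.14, 0.01, 3.018]
wrist_force: [-1.4, -0.7, -1.6]
gripper_width: 0.0206
gripper_force: 49.1
```

```bash
python3 - <<'E'
from h import *
C=Rm(r.get_obs()["orientation"]); P=np.array([.5763,.1605,.1777])
plan(np.array([.51,.166,.43]),align(C,-A))
print("2nd",align(C,-A).T@(P+.133*A-[.51,.166,.43]))
E
```

```text
trans [ 0.0967  0.2248 -0.0015] n 7 [ 0.0138  0.0321 -0.0002]
rot [ -1.3642 -29.4277  -0.    ] n 5 [-0.2728 -5.8855 -0.    ] then in the new frame d: [ 0.0848  0.2254 -0.0437]
joints [-0.2455  0.3435  0.3026  1.5203 -0.     -0.122 ] tcp [ 0.5783 -0.069   0.4297] [-3.1404  0.0095  3.0181]
2nd [ 0.0685 -0.0031  0.1188]
```

Request:
drive_tool --rows '[{"dp": [0.0138, 0.0321, 0], "turn": [0, 0, 0], "gripper": 0.1}, {"dp": [0.0138, 0.0321, 0], "turn": [0, 0, 0], "gripper": 0.1}, {"dp": [0.0138, 0.0321, 0], "turn": [0, 0, 0], "gripper": 0.1}, {"dp": [0.0138, 0.0321, 0], "turn": [0, 0, 0], "gripper": 0.1}, {"dp": [0.0138, 0.0321, 0], "turn": [0, 0, 0], "gripper": 0.1}, {"dp": [0.0138, 0.0321, 0], "turn": [0, 0, 0], "gripper": 0.1}, {"dp": [0.0138, 0.0321, 0], "turn": [0, 0, 0], "gripper": 0.1}, {"dp": [0, 0, 0], "turn": [0, 0, 0], "gripper": 0.1}]'

```text
time: 14.38
eef_pos: [0.5062, 0.1714, 0.4223]
orientation: [3.139, -0.003, 3.025]
wrist_force: [-0.3, -0.5, -2.5]
gripper_width: 0.0211
gripper_force: 49.6
```

Request:
drive_tool --rows '[{"dp": [0, 0, 0], "turn": [-0.27, -5.88, 0], "gripper": 0.1}, {"dp": [0, 0, 0], "turn": [-0.27, -5.88, 0], "gripper": 0.1}, {"dp": [0, 0, 0], "turn": [-0.27, -5.88, 0], "gripper": 0.1}, {"dp": [0, 0, 0], "turn": [-0.27, -5.88, 0], "gripper": 0.1}, {"dp": [0, 0, 0], "turn": [-0.27, -5.88, 0], "gripper": 0.1}, {"dp": [0, 0, 0], "turn": [0, 0, 0], "gripper": 0.1}, {"dp": [0, 0, 0], "turn": [0, 0, 0], "gripper": 0.1}]'

```text
time: 14.97
eef_pos: [0.5062, 0.1658, 0.4214]
orientation: [3.117, 0.508, 3.013]
wrist_force: [0.2, -0.0, -1.5]
gripper_width: 0.0208
gripper_force: 49.7
```

```bash
python3 - <<'E'
from h import *
C=Rm(r.get_obs()["orientation"]); P=np.array([.5763,.1605,.1777])
plan(P+.133*A,align(C,-A))
E
```

```text
trans [ 0.0592 -0.0023  0.1141] n 4 [ 0.0148 -0.0006  0.0285]
rot [-0.0009 -0.8789 -0.    ] n 1 [-0.0009 -0.8789 -0.    ] then in the new frame d: [ 0.061  -0.0023  0.1132]
joints [ 0.2696 -0.1162 -0.3686  0.836  -0.1669  0.3509] tcp [0.5062 0.1658 0.4214] [3.1172 0.5077 3.0129]
```

Request:
drive_tool --rows '[{"dp": [0, 0, 0], "turn": [0, -0.88, 0], "gripper": 0.1}, {"dp": [0.0153, -0.0006, 0.0283], "turn": [0, 0, 0], "gripper": 0.1}, {"dp": [0.0153, -0.0006, 0.0283], "turn": [0, 0, 0], "gripper": 0.1}, {"dp": [0.0153, -0.0006, 0.0283], "turn": [0, 0, 0], "gripper": 0.1}, {"dp": [0.0153, -0.0006, 0.0283], "turn": [0, 0, 0], "gripper": 0.1}, {"dp": [0, 0, 0], "turn": [0, 0, 0], "gripper": 0.1}, {"dp": [0, 0, 0], "turn": [0, 0, 0], "gripper": 0.1}, {"dp": [0, 0, 0], "turn": [0, 0, 0], "gripper": 0.1}]'

```text
time: 15.63
eef_pos: [0.5155, 0.1664, 0.297]
orientation: [3.114, 0.531, 3.009]
wrist_force: [1.7, -0.1, -1.7]
gripper_width: 0.021
gripper_force: 49.6
```

```bash
python3 - <<'E'
from h import *
o=r.get_obs(); C=Rm(o["orientation"]); P=np.array([.5763,.1605,.1777])
plan(P+.133*A,align(C,-A))
# rod tip predicted vs hole in the views
tip=o["eef_pos"]+C[:,2]*(.110+.0174)
T=[]
for n in("top","side"):
    f=r.grab_frame(n); print(n,"tip",proj(f,tip),"hole",proj(f,P-.0245*A))
    u,v=proj(f,(tip+P-.0245*A)/2); u,v=int(u),int(v); T.append(cv2.resize(f["image"][v-38:v+38,u-38:u+38],(400,400),interpolation=cv2.INTER_CUBIC))
cv2.imwrite("pics/i5.png",np.hstack(T)[:,:,::-1])
E
```

```text
trans [ 0.0067 -0.0014  0.0008] n 1 [ 0.0067 -0.0014  0.0008]
rot [0.0671 0.4349 0.    ] n 1 [0.0671 0.4349 0.    ] then in the new frame d: [ 0.0067 -0.0014  0.0009]
joints [ 0.2697 -0.0485 -0.6388  0.4758 -0.1737  0.3496] tcp [0.5155 0.1664 0.297 ] [3.1144 0.5306 3.0094]
top tip [274.6567 207.7435] hole [277.2322 204.4186]
side tip [287.3107 203.8297] hole [284.8011 215.08  ]
```

View pics/i5.png

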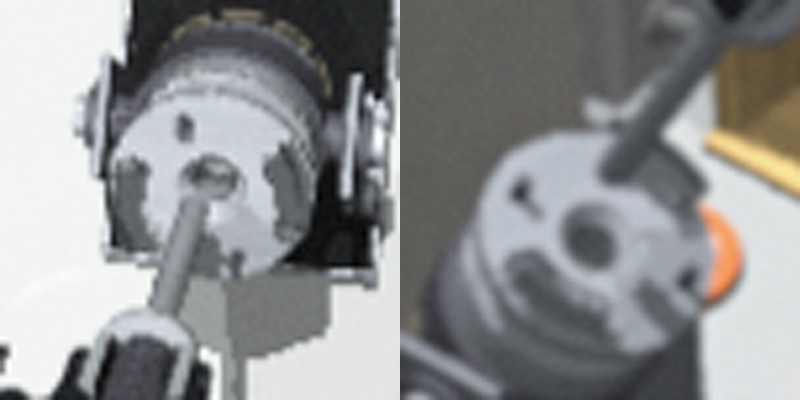

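```bash
python3 - <<'E'
from h import *
o=r.get_obs(); C=Rm(o["orientation"]); P=np.array([.5763,.1605,.1777])
t=r.grab_frame("top");s=r.grab_frame("side")
f=lambda a,b:tri(ray(t,a),ray(s,b))
tip,e1=f((273.7,206.3),(289.4,202.8)); hole,e2=f((277.3,203),(284.1,216.2))
print(tip,e1,hole,e2,"tip model",o["eef_pos"]+C[:,2]*.1274,"hole model",P-.0245*A)
d=hole-tip; print("measured tip->hole in tool",C.T@d,"model",C.T@(P-.0245*A-o["eef_pos"]-C[:,2]*.1274))
E
```

```text
[0.5797 0.1612 0.1897] [np.float64(0.0034249057009794336), np.float64(0.003424905700979514)] [0.5912 0.1595 0.1527] [np.float64(0.0006799722531013307), np.float64(0.0006799722531011847)] tip model [0.58   0.1617 0.1881] hole model [0.5885 0.1595 0.1565]
measured tip->hole in tool [ 0.0088 -0.0013  0.0378] model [ 0.0085 -0.0019  0.0316]
```

Request:
drive_tool --rows '[{"dp": [0.0074, -0.0015, 0], "turn": [0.07, 0.43, 0], "gripper": 0.1}, {"dp": [0, 0, 0], "turn": [0, 0, 0], "gripper": 0.1}, {"dp": [0, 0, 0.01], "turn": [0, 0, 0], "gripper": 0.1}, {"dp": [0, 0, 0.01], "turn": [0, 0, 0], "gripper": 0.1}, {"dp": [0, 0, 0.006], "turn": [0, 0, 0], "gripper": 0.1}, {"dp": [0, 0, 0.004], "turn": [0, 0, 0], "gripper": 0.1}, {"dp": [0, 0, 0], "turn": [0, 0, 0], "gripper": 0.1}]'

```text
time: 16.42
eef_pos: [0.5209, 0.1641, 0.2638]
orientation: [3.118, 0.519, 3.011]
wrist_force: [0.3, -0.1, -2.0]
gripper_width: 0.0203
gripper_force: 49.6
```

Request:
drive_tool --rows '[{"dp": [0, 0, 0.004], "turn": [0, 0, 0], "gripper": 0.1}, {"dp": [0, 0, 0.004], "turn": [0, 0, 0], "gripper": 0.1}, {"dp": [0, 0, 0.004], "turn": [0, 0, 0], "gripper": 0.1}, {"dp": [0, 0, 0], "turn": [0, 0, 0], "gripper": 0.1}]'

```text
time: 16.75
eef_pos: [0.5276, 0.1638, 0.254]
orientation: [3.117, 0.521, 3.011]
wrist_force: [1.7, 0.3, -2.1]
gripper_width: 0.021
gripper_force: 49.7
```

```bash
cat > st.py <<'E'
from h import *
o=r.get_obs(); C=Rm(o["orientation"]); P=np.array([.5763,.1605,.1777])
print("force tool",C.T@o["wrist_force"],"rod z (drill)",(o["eef_pos"]-P)@A+.1165-.0174,"lateral to axis in tool",C.T@(P-o["eef_pos"]),"tilt",np.degrees(R.from_matrix(C.T@align(C,-A)).as_rotvec()),o["gripper_width"])
E
python3 st.py
```

```text
force tool [-0.4031  0.4755  2.647 ] rod z (drill) 0.18954150916507267 lateral to axis in tool [-0.0043  0.0009  0.0904] tilt [-0.0338 -0.1257 -0.    ] 0.020970925913828396
```

Request:
drive_tool --rows '[{"dp": [-0.003, 0.0005, 0], "turn": [0, 0, 0], "gripper": 0.1}, {"dp": [0, 0, 0.005], "turn": [0, 0, 0], "gripper": 0.1}, {"dp": [0, 0, 0.005], "turn": [0, 0, 0], "gripper": 0.1}, {"dp": [0, 0, 0.005], "turn": [0, 0, 0], "gripper": 0.1}, {"dp": [0, 0, 0], "turn": [0, 0, 0], "gripper": 0.1}]'

```text
time: 17.17
eef_pos: [0.5369, 0.1631, 0.2412]
orientation: [3.118, 0.518, 3.011]
wrist_force: [0.2, 0.2, -2.4]
gripper_width: 0.0207
gripper_force: 49.7
```

```bash
python3 st.py
```

```text
force tool [1.0285 0.1495 2.1383] rod z (drill) 0.17383590057460574 lateral to axis in tool [-0.0028  0.0008  0.0747] tilt [-0.0767 -0.2646 -0.    ] 0.020687158254812564
```

Request:
drive_tool --rows '[{"dp": [-0.0015, 0.0005, 0.005], "turn": [0, 0, 0], "gripper": 0.1}, {"dp": [0, 0, 0.005], "turn": [0, 0, 0], "gripper": 0.1}, {"dp": [0, 0, 0.005], "turn": [0, 0, 0], "gripper": 0.1}, {"dp": [0, 0, 0.005], "turn": [0, 0, 0], "gripper": 0.1}, {"dp": [0, 0, 0.004], "turn": [0, 0, 0], "gripper": 0.1}, {"dp": [0, 0, 0.004], "turn": [0, 0, 0], "gripper": 0.1}, {"dp": [0, 0, 0], "turn": [0, 0, 0], "gripper": 0.1}]'

```text
time: 17.75
eef_pos: [0.5528, 0.1626, 0.2192]
orientation: [3.117, 0.521, 3.011]
wrist_force: [-1.3, -0.5, -1.2]
gripper_width: 0.0209
gripper_force: 50.2
```

```bash
python3 st.py
```

```text
force tool [ 1.6293 -0.709   0.4319] rod z (drill) 0.14681798420700057 lateral to axis in tool [ 0.0002 -0.0002  0.0477] tilt [-0.0291 -0.1269 -0.    ] 0.02091931332301505
```

Request:
drive_tool --rows '[{"dp": [0, 0, 0.004], "turn": [0, 0, 0], "gripper": 0.1}, {"dp": [0, 0, 0.004], "turn": [0, 0, 0], "gripper": 0.1}, {"dp": [0, 0, 0.004], "turn": [0, 0, 0], "gripper": 0.1}, {"dp": [0, 0, 0], "turn": [0, 0, 0], "gripper": 0.1}]'

```text
time: 18.08
eef_pos: [0.5587, 0.1622, 0.2094]
orientation: [3.117, 0.522, 3.011]
wrist_force: [-4.2, -0.1, 4.4]
gripper_width: 0.0208
gripper_force: 50.8
```

```bash
python3 st.py
```

```text
force tool [ 1.412  -0.5452 -5.8998] rod z (drill) 0.1353863764892212 lateral to axis in tool [ 0.0005 -0.0003  0.0363] tilt [-0.0112 -0.0785  0.    ] 0.02075092144117453
```

Request:
drive_tool --rows '[{"dp": [0, 0, 0.004], "turn": [0, 0, 0], "gripper": 0.1}, {"dp": [0, 0, 0.004], "turn": [0, 0, 0], "gripper": 0.1}, {"dp": [0, 0, 0.004], "turn": [0, 0, 0], "gripper": 0.1}, {"dp": [0, 0, 0.004], "turn": [0, 0, 0], "gripper": 0.1}, {"dp": [0, 0, 0], "turn": [0, 0, 0], "gripper": 0.1}]'

```text
time: 18.5
eef_pos: [0.5662, 0.1613, 0.1939]
orientation: [3.117, 0.519, 3.011]
wrist_force: [-0.7, 0.2, -3.0]
gripper_width: 0.021
gripper_force: 49.7
```

```bash
python3 st.py
```

```text
force tool [2.0575 0.0187 2.2371] rod z (drill) 0.11818684372805835 lateral to axis in tool [-0.0007  0.0001  0.0191] tilt [-0.0505 -0.2142 -0.    ] 0.02097253949990228
```

Request:
drive_tool --rows '[{"dp": [0, 0, 0.003], "turn": [0, 0, 0], "gripper": 0.1}, {"dp": [0, 0, 0.003], "turn": [0, 0, 0], "gripper": 0.1}, {"dp": [0, 0, 0], "turn": [0, 0, 0], "gripper": 0.1}, {"dp": [0, 0, 0], "turn": [0, 0, 0], "gripper": 0.1}, {"dp": [0, 0, 0], "turn": [0, 0, 0], "gripper": 0.1}, {"dp": [0, 0, 0], "turn": [0, 0, 0], "gripper": 0.1}]'

```text
time: 19.0
eef_pos: [0.5694, 0.1612, 0.1898]
orientation: [3.117, 0.521, 3.011]
wrist_force: [-0.6, 0.5, -1.3]
gripper_width: 0.021
gripper_force: 49.7
```

```bash
python3 st.py; python3 - <<'E'
from h import *
import pickle
F=pickle.load(open("f2.pkl","rb"))
for n,box in(("top",(150,245,100,100)),("side",(180,220,110,110))):
    f=r.grab_frame(n); y,x,h,w=box
    d=cv2.absdiff(f["image"],F[n]["image"]).max(2)
    for p in([.632,.157,.02],[.66,.155,.02],[.69,.152,.02],[.60,.16,.02]):
        u,v=proj(f,p).astype(int); print(n,p,(u,v),"diff",d[v-2:v+3,u-2:u+3].mean(),"now",f["image"][v,u],"was",F[n]["image"][v,u])
E
```

```text
force tool [1.2816 0.4284 0.83  ] rod z (drill) 0.11303408316929578 lateral to axis in tool [-0.     -0.0001  0.0139] tilt [-0.0328 -0.1437 -0.    ] 0.020956428949309804
top [0.632, 0.157, 0.02] (np.int64(284), np.int64(189)) diff 29.84 now [204 210 217] was [173 177 185]
top [0.66, 0.155, 0.02] (np.int64(285), np.int64(178)) diff 9.08 now [ 93  97 104] was [81 81 88]
top [0.69, 0.152, 0.02] (np.int64(286), np.int64(165)) diff 3.56 now [35 34 35] was [30 31 31]
top [0.6, 0.16, 0.02] (np.int64(283), np.int64(203)) diff 13.72 now [138 142 145] was [136 140 146]
side [0.632, 0.157, 0.02] (np.int64(271), np.int64(258)) diff 70.84 now [141 142 144] was [44 44 42]
side [0.66, 0.155, 0.02] (np.int64(260), np.int64(252)) diff 3.2 now [51 51 55] was [50 52 54]
side [0.69, 0.152, 0.02] (np.int64(249), np.int64(246)) diff 3.88 now [121 124 131] was [123 127 135]
side [0.6, 0.16, 0.02] (np.int64(283), np.int64(266)) diff 23.44 now [35 37 39] was [20 20 22]
```

Request:
drive_tool --rows '[{"dp": [0, 0, -0.01], "turn": [0, 0, 0], "gripper": 0.1}, {"dp": [0, 0, -0.015], "turn": [0, 0, 0], "gripper": 0.1}, {"dp": [0, 0, -0.02], "turn": [0, 0, 0], "gripper": 0.1}, {"dp": [0, 0, -0.02], "turn": [0, 0, 0], "gripper": 0.1}, {"dp": [0, 0, -0.02], "turn": [0, 0, 0], "gripper": 0.1}, {"dp": [0, 0, -0.02], "turn": [0, 0, 0], "gripper": 0.1}, {"dp": [0, 0, -0.02], "turn": [0, 0, 0], "gripper": 0.1}, {"dp": [0, 0, -0.02], "turn": [0, 0, 0], "gripper": 0.1}, {"dp": [0, 0, -0.02], "turn": [0, 0, 0], "gripper": 0.1}, {"dp": [0, 0, 0], "turn": [0, 0, 0], "gripper": 0.1}]'

```text
time: 19.93
eef_pos: [0.4876, 0.1685, 0.3376]
orientation: [3.114, 0.526, 3.011]
wrist_force: [0.7, 0.0, -2.1]
gripper_width: 0.0209
gripper_force: 49.8
```

```bash
python3 st.py; python3 - <<'E'
from h import *
plan(np.array([.51,.166,.43]),Rm([np.pi,0,3.018]))
E
```

```text
force tool [0.4621 0.0498 2.1603] rod z (drill) 0.28210093760224264 lateral to axis in tool [ 0.0034 -0.0015  0.183 ] tilt [ 0.1332  0.1966 -0.    ] 0.020892596513834568
trans [-0.066   0.0023 -0.0685] n 3 [-0.022   0.0008 -0.0228]
rot [ 1.4455 30.1679  0.0033] n 5 [0.2891 6.0336 0.0007] then in the new frame d: [-0.0226  0.0003 -0.0924]
joints [ 0.2929 -0.1263 -0.5975  0.6021 -0.1823  0.3701] tcp [0.4876 0.1685 0.3376] [3.1138 0.5265 3.0106]
```

Request:
drive_tool --rows '[{"dp": [-0.022, 0.0008, -0.0228], "turn": [0, 0, 0], "gripper": 0.1}, {"dp": [-0.022, 0.0008, -0.0228], "turn": [0, 0, 0], "gripper": 0.1}, {"dp": [-0.022, 0.0008, -0.0228], "turn": [0, 0, 0], "gripper": 0.1}, {"dp": [0, 0, 0], "turn": [0.29, 6.03, 0], "gripper": 0.1}, {"dp": [0, 0, 0], "turn": [0.29, 6.03, 0], "gripper": 0.1}, {"dp": [0, 0, 0], "turn": [0.29, 6.03, 0], "gripper": 0.1}, {"dp": [0, 0, 0], "turn": [0.29, 6.03, 0], "gripper": 0.1}, {"dp": [0, 0, 0], "turn": [0.29, 6.03, 0], "gripper": 0.1}, {"dp": [0, 0, 0], "turn": [0, 0, 0], "gripper": 0.1}, {"dp": [0, 0, 0], "turn": [0, 0, 0], "gripper": 0.1}]'

```text
time: 20.77
eef_pos: [0.5124, 0.1652, 0.4223]
orientation: [-3.138, -0.007, 3.016]
wrist_force: [-0.7, -0.2, -2.9]
gripper_width: 0.021
gripper_force: 49.7
```

```bash
python3 - <<'E'
from h import *
plan(np.array([.577,-.069,.43]),Rm([np.pi,0,3.018]))
E
```

```text
trans [-0.0934 -0.2243 -0.0075] n 7 [-0.0133 -0.032  -0.0011]
rot [-0.2192 -0.4041 -0.1173] n 1 [-0.2192 -0.4041 -0.1173] then in the new frame d: [-0.0929 -0.2244 -0.0077]
joints [ 0.1756  0.2633  0.1736  1.489  -0.0016  0.3012] tcp [0.5124 0.1652 0.4223] [-3.1378 -0.007   3.0159]
```

Request:
drive_tool --rows '[{"dp": [-0.0133, -0.032, -0.001], "turn": [-0.2, -0.4, -0.1], "gripper": 0.1}, {"dp": [-0.0133, -0.032, -0.001], "turn": [0, 0, 0], "gripper": 0.1}, {"dp": [-0.0133, -0.032, -0.001], "turn": [0, 0, 0], "gripper": 0.1}, {"dp": [-0.0133, -0.032, -0.001], "turn": [0, 0, 0], "gripper": 0.1}, {"dp": [-0.0133, -0.032, -0.001], "turn": [0, 0, 0], "gripper": 0.1}, {"dp": [-0.0133, -0.032, -0.001], "turn": [0, 0, 0], "gripper": 0.1}, {"dp": [-0.0133, -0.032, -0.001], "turn": [0, 0, 0], "gripper": 0.1}, {"dp": [0, 0, 0], "turn": [0, 0, 0], "gripper": 0.1}]'

```text
time: 21.43
eef_pos: [0.5761, -0.0734, 0.4326]
orientation: [-3.138, 0.007, 3.013]
wrist_force: [-1.3, 0.0, -2.4]
gripper_width: 0.021
gripper_force: 49.9
```

Request:
drive_tool --rows '[{"dp": [0, 0, 0.035], "turn": [0, 0, 0], "gripper": 0.1}, {"dp": [0, 0, 0.035], "turn": [0, 0, 0], "gripper": 0.1}, {"dp": [0, 0, 0.035], "turn": [0, 0, 0], "gripper": 0.1}, {"dp": [0, 0, 0.025], "turn": [0, 0, 0], "gripper": 0.1}, {"dp": [0, 0, 0], "turn": [0, 0, 0], "gripper": 0.1}, {"dp": [0, 0, 0], "turn": [0, 0, 0], "gripper": 0.1}, {"dp": [0, 0, 0], "turn": [0, 0, 0], "gripper": 0.1}]'

```text
time: 22.02
eef_pos: [0.5763, -0.0679, 0.3048]
orientation: [-3.141, 0.006, 3.019]
wrist_force: [0.5, -1.0, -2.0]
gripper_width: 0.0208
gripper_force: 50.0
```

```bash
python3 - <<'E'
from h import *
plan(np.array([.577,-.0689,.27]),Rm([np.pi,0,3.018]))
E
```

```text
trans [-0.0006 -0.0009  0.0349] n 1 [-0.0006 -0.0009  0.0349]
rot [-0.0076  0.3672  0.076 ] n 1 [-0.0076  0.3672  0.076 ] then in the new frame d: [-0.0008 -0.0009  0.0348]
joints [-0.2448  0.3473 -0.002   1.2152  0.0006 -0.1225] tcp [ 0.5763 -0.0679  0.3048] [-3.1415  0.0064  3.0193]
```

Request:
drive_tool --rows '[{"dp": [-0.0007, -0.0009, 0.01], "turn": [0, 0.35, 0], "gripper": 0.1}, {"dp": [0, 0, 0.01], "turn": [0, 0, 0], "gripper": 0.1}, {"dp": [0, 0, 0.01], "turn": [0, 0, 0], "gripper": 0.1}, {"dp": [0, 0, 0], "turn": [0, 0, 0], "gripper": 0.1}, {"dp": [0, 0, 0], "turn": [0, 0, 0], "gripper": 0.1}]'

```text
time: 22.43
eef_pos: [0.5756, -0.069, 0.2709]
orientation: [3.141, -0.007, 3.019]
wrist_force: [0.3, 0.9, -1.6]
gripper_width: 0.0208
gripper_force: 50.0
```

```bash
python3 - <<'E'
from h import *
plan(np.array([.577,-.0689,.25]),Rm([np.pi,0,3.018])); o=r.get_obs(); print(o["wrist_force"])
E
```

```text
trans [-0.0015  0.0003  0.0209] n 1 [-0.0015  0.0003  0.0209]
rot [ 0.0551 -0.3979  0.0354] n 1 [ 0.0551 -0.3979  0.0354] then in the new frame d: [-0.0014  0.0003  0.0209]
joints [-0.2467  0.371  -0.0534  1.1534  0.0001 -0.1237] tcp [ 0.5756 -0.069   0.2709] [ 3.1406 -0.0069  3.0186]
[ 0.2743  0.8591 -1.6251]
```

Request:
drive_tool --rows '[{"dp": [-0.0008, 0, 0.008], "turn": [0, -0.15, 0], "gripper": 0.1}, {"dp": [0, 0, 0.008], "turn": [0, 0, 0], "gripper": 0.1}, {"dp": [0, 0, 0.008], "turn": [0, 0, 0], "gripper": 0.1}, {"dp": [0, 0, 0.008], "turn": [0, 0, 0], "gripper": 0.1}, {"dp": [0, 0, 0], "turn": [0, 0, 0], "gripper": 0.1}]'

```text
time: 22.85
eef_pos: [0.5757, -0.0689, 0.2376]
orientation: [3.14, -0.006, 3.019]
wrist_force: [-0.6, 0.1, -2.4]
gripper_width: 0.021
gripper_force: 50.0
```

Request:
drive_tool --rows '[{"dp": [-0.001, 0, 0.012], "turn": [0, -0.2, 0], "gripper": 0.1}, {"dp": [0, 0, 0.012], "turn": [0, 0, 0], "gripper": 0.1}, {"dp": [0, 0, 0.012], "turn": [0, 0, 0], "gripper": 0.1}, {"dp": [0, 0, 0.012], "turn": [0, 0, 0], "gripper": 0.1}, {"dp": [0, 0, 0.012], "turn": [0, 0, 0], "gripper": 0.1}, {"dp": [0, 0, 0.01], "turn": [0, 0, 0], "gripper": 0.1}, {"dp": [0, 0, 0.007], "turn": [0, 0, 0], "gripper": 0.1}, {"dp": [0, 0, 0.005], "turn": [0, 0, 0], "gripper": 0.1}, {"dp": [0, 0, 0], "turn": [0, 0, 0], "gripper": 0.1}]'

```text
time: 23.6
eef_pos: [0.5774, -0.0691, 0.1569]
orientation: [3.141, -0.0, 3.019]
wrist_force: [-0.6, -0.3, -3.1]
gripper_width: 0.0208
gripper_force: 50.0
```

Request:
drive_tool --rows '[{"dp": [0, 0, 0.005], "turn": [0, 0, 0], "gripper": 0.1}, {"dp": [0, 0, 0.003], "turn": [0, 0, 0], "gripper": 0.1}, {"dp": [0, 0, 0.002], "turn": [0, 0, 0], "gripper": 0.1}, {"dp": [0, 0, 0], "turn": [0, 0, 0], "gripper": 0.1}, {"dp": [0, 0, 0], "turn": [0, 0, 0], "gripper": 0.1}]'

```text
time: 24.02
eef_pos: [0.578, -0.0693, 0.1481]
orientation: [3.141, 0.001, 3.019]
wrist_force: [0.2, 0.4, -2.3]
gripper_width: 0.0208
gripper_force: 50.0
```

Request:
drive_tool --rows '[{"dp": [0, 0, 0.002], "turn": [0, 0, 0], "gripper": 0.1}, {"dp": [0, 0, 0.0015], "turn": [0, 0, 0], "gripper": 0.1}, {"dp": [0, 0, 0], "turn": [0, 0, 0], "gripper": 0.1}, {"dp": [0, 0, 0], "turn": [0, 0, 0], "gripper": 0.1}]'

```text
time: 24.35
eef_pos: [0.5784, -0.0693, 0.1454]
orientation: [3.141, 0.003, 3.019]
wrist_force: [-1.6, -0.0, 3.6]
gripper_width: 0.0212
gripper_force: 50.8
```

Request:
drive_tool --rows '[{"dp": [0, 0, 0], "turn": [0, 0, 0], "gripper": 0.7}, {"dp": [0, 0, 0], "turn": [0, 0, 0], "gripper": 0.7}, {"dp": [0, 0, 0], "turn": [0, 0, 0], "gripper": 0.7}, {"dp": [0, 0, 0], "turn": [0, 0, 0], "gripper": 0.7}, {"dp": [0, 0, -0.015], "turn": [0, 0, 0], "gripper": 0.7}, {"dp": [0, 0, -0.025], "turn": [0, 0, 0], "gripper": 0.7}, {"dp": [0, 0, -0.035], "turn": [0, 0, 0], "gripper": 0.7}, {"dp": [0, 0, -0.035], "turn": [0, 0, 0], "gripper": 0.7}, {"dp": [0, 0, -0.035], "turn": [0, 0, 0], "gripper": 0.7}, {"dp": [0, 0, 0], "turn": [0, 0, 0], "gripper": 0.7}]'

```text
time: 25.18
eef_pos: [0.581, -0.0701, 0.2969]
orientation: [-3.141, 0.013, 3.019]
wrist_force: [1.0, -0.0, -0.6]
gripper_width: 0.0598
gripper_force: 0.0
```

```bash
python3 - <<'E'
from h import *
import pickle
o=r.get_obs(); print(o["eef_pos"],o["gripper_width"])
W=pickle.load(open("w3.pkl","rb")); f=r.grab_frame("wrist"); s=r.grab_frame("side"); t=r.grab_frame("top")
# rods: dark grips in wrist view, before / now, as rays on z=.18
for g in(W,f):
    v=g["image"].max(2)
    for p in([.577,-.069,.18],[.65,-.0785,.18]):
        u,w=proj(g,p).astype(int); x0,y0=max(u-16,0),max(w-22,0)
        k=(v[y0:w+6,x0:u+16]<80); yy,xx=np.nonzero(k); print("grip px offset",xx.mean()+x0-u,yy.mean()+y0-w,k.sum())
s0=cv2.cvtColor(cv2.imread("pics/side0.png"),cv2.COLOR_BGR2RGB)
d=cv2.absdiff(s["image"],s0).max(2); print("side rack diff",[(n,d[a:b,c:e].mean().round(1)) for n,a,b,c,e in(("far",128,160,318,336),("near",140,172,345,365),("orange",178,245,343,362))])
# cap, plug
m=d>40; m[:185]=0; m[:,330:]=0; n,l,st,ce=cv2.connectedComponentsWithStats(m.astype(np.uint8)); print([(tuple(st[i]),plane(s,ce[i],.025)) for i in range(1,n) if st[i,4]>25])
E
```

```text
[ 0.581  -0.0701  0.2969] 0.05983851993488259
grip px offset 0.747191011235941 -11.278089887640448 356
grip px offset 0.577540106951858 -12.451871657753998 374
grip px offset 1.5029411764705856 -10.208823529411774 340
grip px offset 0.04237288135595918 -12.912429378531073 354
side rack diff [('far', np.float64(10.7)), ('near', np.float64(14.4)), ('orange', np.float64(6.0))]
[((np.int32(284), np.int32(195), np.int32(22), np.int32(22), np.int32(352)), array([0.683 , 0.0051, 0.025 ])), ((np.int32(274), np.int32(208), np.int32(9), np.int32(13), np.int32(37)), array([0.6949, 0.0514, 0.025 ])), ((np.int32(283), np.int32(216), np.int32(25), np.int32(22), np.int32(332)), array([0.6429, 0.0594, 0.025 ])), ((np.int32(269), np.int32(255), np.int32(17), np.int32(17), np.int32(193)), array([0.6152, 0.1631, 0.025 ])), ((np.int32(311), np.int32(283), np.int32(17), np.int32(16), np.int32(131)), array([0.5035, 0.1801, 0.025 ]))]
```

```bash
python3 - <<'E'
from h import *
import pickle
F=pickle.load(open("f2.pkl","rb"))
for n in("top","side"):
    f=r.grab_frame(n); p=proj(f,[.4225,.2085,.03]); u,v=p.astype(int); d=cv2.absdiff(f["image"],F[n]["image"]).max(2)
    print(n,"cap at",p,"diff near",d[v-12:v+12,u-12:u+12].mean(),"std",f["image"][v-10:v+10,u-10:u+10].std())
f=r.grab_frame("side"); a=f["image"][235:285,250:300]; v=a.max(2); yy,xx=np.nonzero((v>110)); 
b=F["side"]["image"][235:285,250:300].max(2); k=(v.astype(int)-b>40); yy,xx=np.nonzero(k); print("plug px",xx.min()+250,xx.max()+250,yy.min()+235,yy.max()+235,k.sum())
for c in([.615,.16],[.634,.157],[.65,.155]): print(c,proj(f,[*c,.042]),proj(f,[*c,.007]))
E
```

```text
top cap at [260.9073 278.4394] diff near 19.114583333333332 std 28.67411240513335
side cap at [352.9168 321.7747] diff near 10.190972222222221 std 49.99455745378691
plug px 269 284 255 271 178
[0.615, 0.16] [276.8012 255.2678] [278.0429 267.6748]
[0.634, 0.157] [269.7245 250.5337] [271.1227 262.9231]
[0.65, 0.155] [263.7181 246.7924] [265.2471 259.1662]
```

```bash
python3 -c "
from rig import r
print(r.hand_in())"
```

```text
the job is handed in; nothing more can be done
None
```

I handed the job in at about 25 s of the 72 s, but no verdict came back: the cap is off and on the bench, the camera views show the plug in the tray, the long rod hangs back in its rack hole, and I kept the arm clear of the short rod, vial and foil roll.

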